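# Eject a seated nut by the hidden release notch

### The arm

A 6-joint arm with a two-finger parallel gripper is mounted at the origin on a cart in front of the work surface, level with it; the furniture and walls round the work are solid. World frame = base frame: x ahead of the robot, y to its left, z up, the work surface at z = 0. Lengths are in m, angles in rad, forces in N, time in s.
With the tool pointing down it reaches from about 0.4 to 0.825 m from the base axis. Payload 7 kg.
Tool frame: the origin (TCP) lies at the very end of the fingers, on their centre line; the grasp point (between the pads) lies 19 mm behind it (arm.pinch_z is the z of the grasp point in the tool frame, in m); z points along the fingers, y is the direction in which the jaws open and shut (so a half turn about z gives the same grasp; the last joint's range is limited). The gripper opens to 88 mm and grips with 3 to 60 N. Pads are 19 mm wide; open, the fingers measure 130 mm over their backs; the gripper's body (78 mm by 193 mm) begins 47 mm behind the grasp point.
Start: joints at [1.467, 0.359, 0.012, 0, -1.224, -0.288], TCP at [0.258, 0.624, 0.227] pointing down, gripper open.
Joint ranges: [-3.07, 3.07], [-1.43, 2.12], [-1.02, 1.25], [-3.03, 1.67], [-3.05, -0], [-3.03, 3.03]. Speed limits (rad/s): [2.39, 2.39, 3.01, 3.14, 3.14, 3.14].

### API

Orientations are given as [roll, pitch, yaw] about the fixed x, y, z axes, in that order (R = Rz(yaw) Ry(pitch) Rx(roll)).
In Python, from station import arm gives the robot as it stands.
- The arm moves only by the tool drive_tool, never from a script. Its argument "targets" is a list of rows, each a list of 6 numbers: the shift along the world's x, y, z in units of 0.04 m (1.0 is 0.04 m), then the turn, a rotation vector about the world's x, y, z in units of 6 degrees (1.0 is 6 degrees). In form: [[x, y, z, wx, wy, wz], ...]. A call has 1 to 5 rows; each row shifts and turns the commanded pose from where the row before left it; what a row does not reach is not made up. A row lasts 1/8 s, in which the tool goes at most 62.5 mm and 10.7 degrees, less where a joint would pass 70% of its speed; a pose out of reach is approached as far as the arm can. A call with a number of a shift or a turn outside -1 to 1 is refused whole. A call with a gripper value outside its range is refused whole. "claw" is the opening, from 0 (shut) to 1 (fully open), set as the call begins (left out, the last holds). The fingers move at their own pace and stop on an object; "newtons" is the grip in N (left out, the last holds). Time passes only in rows, so rows that do not move let the fingers close. It gives the time, the measured TCP pose, the force and the opening at its end, in the units of the state.
- arm.get_state(): the state, without advancing time (a new reading comes with each control period).
- arm.grab_frame(name): name is "scene" or "top" or "wrist"; returns (picture, depth): 420x560x3 uint8, red, green, blue; 420x560 float32, m along the optical axis (not along the pixel's ray), 0 where there is no reading.
- arm.get_calibration(name): a dict with "mtx" (3x3 intrinsics, pixels), "origin" and "rotation" of the camera in the world. Camera axes: x right, y up, looking along -z (the intrinsics and any distortion apply to the point x, -y, -z); pixel columns grow to the right and rows downward; lengths in m; the calibration is good to about 2 mm. A picture is of the moment at which its call begins: read the wrist's pose just before it. get_calibration takes no time and is no camera call; for the wrist camera it gives the pose at the moment of the call.
- arm.job_done(): hands the job in, once; it reports no verdict.
Trained networks look in the newest picture that a camera, given by its name, has taken for a name from the list of things; names that differ only in an ending like _2 or _b are one class to them, and where a whole thing is asked for, a point or a joint stands for the part that bears it (a point fixed in the world has none). Each returns a list of dicts, best first, with "score" (0 to 1); they miss things now and then, are a little off and sometimes report something else, mostly with a low value. They report only what shows in the picture. A call takes as long as a camera call.
- arm.search_frame(target, camera): "point" ([x, y, z] in m, in the coordinates of the camera as it stood for that picture, good to about 4 mm: the middle of the surface that is visible of it).
- arm.cut_out(target, camera): "pixels" (420x560 bool, what is visible of it).
- arm.landmark_of(target, camera): "point" ([x, y, z] in m, in the coordinates of the camera as it stood for that picture, good to about 4 mm: a listed point, or the origin of a listed thing).
The state is a dict: "t": time; "q": joint angles; "qd": joint speeds; "joint_efforts": joint torques, N m; "eef_pos": TCP position; "ee_rot": TCP orientation; "force": force on the tool from outside, world axes, zero at the start; "moment": the same for the moment, N m; "width": finger opening in m.
Only numpy, scipy, OpenCV 4.12 (cv2) and the standard library are available. Lean on these libraries where they do the work, as an engineer would, in place of code of your own. Each camera call takes 0.05 s, during which the arm holds its last target. There are 200 camera calls.

### The job

The steel nut sits sunk in the hub of the round ejector fixture. Rest a fingertip on the fixture's sprung guard ring, feel along the ring until the finger drops into its one notch, then press the release in the notch all the way down so that the ejector raises the nut, and move away. Do not touch the nut itself; leave it standing in the hub, and leave the other loose things where they are.

Things in the scene. Friction and masses are not known exactly. Their poses are not given: they have to be found in the camera images.
- fixture: Round grey ejector fixture fixed to the bench; origin at the centre of its underside, z up. Foot 192 mm across, 28 mm high. In its middle a hub 68 mm across rises to 62 mm above the bench; a pocket 41 mm across in it holds the nut. Round the hub lies the dark steel guard ring (see ring_centre). The fixture's yaw says nothing about where the notch is.
- ring_centre (a point): Point on the fixture's vertical axis at the height of the unpressed guard ring's flat, level top, 52 mm above the bench. The ring runs from 35 to 90 mm from the axis; follow it 68 mm from the axis. Its one notch is cut through the full ring width, with radial sides 0.72 rad apart (49 mm wide at 68 mm). Where it lies round the ring is not given; solid ring always faces the robot (-x side).
- guard_ring (a joint): How far the guard ring is pressed down, m: 0 up, 0.004 at its stop. It moves straight down as a whole on a spring: about 2.5 N starts it, 4.5 N at the stop. When a fingertip pressing it slips into the notch, the ring springs up and the upward force vanishes. The middle of the notch is never within 0.7 rad of the side facing the robot.
- release (a joint): How far the flat dark steel release in the notch is pressed down, m: 0 up (7 mm below the unpressed ring top), 0.010 fully home on its stop (17 mm below the ring top). It nearly fills the notch, slides straight down against about 4 N and stays where it is left. It is linked to the ejector, which rises as far.
- ejector (a joint): How far the ejector, the round floor of the hub's pocket, has risen, m: 0 down, 0.010 fully up.
- seated_nut: Rusty hexagon nut 30x34x24 mm, lying flat in the hub's pocket on the ejector, its top 2 mm below the hub's top at the start; origin at the centre of its underside.
- bolt: Rusty loose bolt 65 mm long standing on its head to the left of the fixture, a bystander; origin at the centre of its underside.
- loose_nut: Dark loose nut 24x27x19 mm on the bench to the right of the fixture, a bystander; origin at the centre of its underside.
- chisel: Blue cold chisel 20x160x17 mm lying on the bench on the robot's side of the fixture, a bystander; origin at the centre of its underside.
- punch_tool: Steel punch 13x112x13 mm lying on the bench behind the fixture, a bystander; origin at the centre of its underside.

How it is judged:
On the way, in this order (a step that is already met when the one before it is completed fails the run):
1. a fingertip rests on the guard ring and presses it down a little, before the release is moved (value of joint guard_ring above 0.0007 m and value of joint release below 0.002 m), for 0.2 s.
2. the release in the notch is pressed down (value of joint release above 0.007 m), for 0.1 s.
At the end, for the whole second after the job is handed in: The release is at least 8 of its 10 mm down and the ejector at least 7.5 of its 10 mm up; the guard ring is up again; the nut stands level (within 0.15 rad), at rest, raised 7 to 14 mm on the ejector in the hub and within 8 mm of its axis (value of joint release above 0.008 m and value of joint ejector above 0.0075 m and value of joint guard_ring below 0.0007 m and z of seated_nut in the frame of fixture between 0.043 and 0.05 m and horizontal distance between seated_nut and fixture below 0.008 m and angle between seated_nut's own z axis and vertical below 0.15 rad and linear speed of seated_nut below 0.02 m/s); the robot touches nothing.
It fails at once if the nut in the hub is touched by the robot (contact force between any of the fingers, the arm and seated_nut above 0.5 N).
It fails at once if a bystander is moved more than 30 mm (distance of any of bolt, loose_nut, chisel, punch_tool from where it was at the start of the episode above 0.03 m).
It also fails if it takes over 61 s, if anything falls off the work surface, if the arm or the gripper's body presses on something with over 40 N, if the wrist force passes 120 N, or if a joint passes its speed limit or range.

## Working session

There is one attempt and no reset: what is moved stays moved. The work goes in short steps, Python scripts to look and compute and a tool call to move; the robot and the scene stay as the last step left them, time stands still between calls to the robot, and variables do not carry over. Pictures are saved under pics/ and viewed, about 8 in all and at most 12, crops included, and the job is handed in when it is done.

Besides the shell and the picture viewer there is one more tool, called after "Emit:" as a command line: name --pt "numbers of a row" for each row, then --argument value for the rest. drive_tool: Moves the arm, as the interface text tells. Shifts and turns lie within -1 to 1; 1 stands for 0.04 m of shift or 6 degrees of turn. Its arguments: {"type":"object","properties":{"targets":{"type":"array"},"claw":{"type":"number"},"newtons":{"type":"number"}},"required":["targets"]}

```bash
mkdir -p pics; ls; cat > h.py <<'E'
from station import arm
import numpy as np, cv2
def w(cam,p):
    c=arm.get_calibration(cam); return np.array(c["rotation"])@np.array(p)+np.array(c["origin"])
def shot(cam,name):
    im,d=arm.grab_frame(cam); cv2.imwrite(f"pics/{name}.png",im[:,:,::-1]); np.save(f"pics/{name}_d.npy",d); return im,d
def cloud(cam,d):
    c=arm.get_calibration(cam);K=np.array(c["mtx"]);v,u=np.mgrid[:d.shape[0],:d.shape[1]]
    P=np.stack([(u-K[0,2])/K[0,0]*d,-(v-K[1,2])/K[1,1]*d,-d],-1)
    return P@np.array(c["rotation"]).T+np.array(c["origin"])
E
python3 - <<'E'
from h import *
s=arm.get_state(); print(s)
for cam in("scene","top"):
    shot(cam,cam+"0")
    print(cam,arm.get_calibration(cam)["origin"])
    for n in("fixture","ring_centre","release","seated_nut","bolt","loose_nut","chisel","punch_tool"):
        for r in arm.landmark_of(n,cam)[:1]: print(n,round(r["score"],2),w(cam,r["point"]).round(3))
a=cv2.imread("pics/scene0.png");b=cv2.imread("pics/top0.png")
cv2.imwrite("pics/both0.png",cv2.resize(np.hstack([a,b]),(800,300)))
E
```

```text
pics
{'t': 0.0, 'q': array([ 1.46708205e+00,  3.59398072e-01,  1.10668814e-02, -3.37692233e-04,
       -1.22410130e+00, -2.88105568e-01]), 'qd': array([-0.00025067,  0.00028511, -0.00231291,  0.00055097, -0.00144557,
       -0.0001765 ]), 'joint_efforts': array([ 1.37497897e-03, -5.82713807e+01,  2.93048555e+01,  6.99732408e+00,
        7.06541701e-03, -1.47426081e-04]), 'eef_pos': array([0.25760244, 0.62338706, 0.22562119]), 'ee_rot': array([ 3.13993372e+00, -1.60569702e-04, -3.91934712e-01]), 'force': array([-0.31468115, -0.30919374, -0.11654264]), 'moment': array([ 0.01790636, -0.00720236,  0.02544878]), 'width': 0.08773180509389408}
scene [ 0.13900548 -0.47254806  0.67380963]
fixture 0.74 [0.761 0.15  1.296]
ring_centre 0.9 [0.735 0.123 1.27 ]Traceback (most recent call last):
  File "<stdin>", line 7, in <module>
ValueError: it knows: bolt, chisel, fixture, loose_nut, punch_tool, ring_centre, seated_nut
```

```bash
python3 - <<'E'
from h import *
for cam in("scene","top"):
    im,d=shot(cam,cam+"0"); c=arm.get_calibration(cam); print(cam,c)
    P=cloud(cam,d); print("bench z",np.percentile(P[d>0][:,2],[1,10,25,50,75,99]).round(3))
    for n in("fixture","ring_centre","seated_nut","bolt","loose_nut","chisel","punch_tool"):
        for r in arm.landmark_of(n,cam)[:1]: print(n,round(r["score"],2),np.round(r["point"],3),w(cam,r["point"]).round(3))
a=cv2.imread("pics/scene0.png");b=cv2.imread("pics/top0.png")
cv2.imwrite("pics/both0.png",cv2.resize(np.hstack([a,b]),(800,300)))
E
```

```text
scene {'mtx': array([[421.03915924,   0.        , 275.97849363],
       [  0.        , 421.03915924, 213.54080857],
       [  0.        ,   0.        ,   1.        ]]), 'origin': array([ 0.13900548, -0.47254806,  0.67380963]), 'rotation': array([ 0.77652615, -0.00179299, -0.7026774 ])}Traceback (most recent call last):
  File "<stdin>", line 4, in <module>
  File "h.py", line 10, in cloud
    return P@np.array(c["rotation"]).T+np.array(c["origin"])
           ~~~~~~~~~~~~~~~~~~~~~~~~~~~^~~~~~~~~~~~~~~~~~~~~~
ValueError: operands could not be broadcast together with shapes (420,560) (3,)
```

```bash
sed -i 's/np.array(c\["rotation"\])/R(c)/; 2a from scipy.spatial.transform import Rotation\ndef R(c): return Rotation.from_euler("xyz",c["rotation"]).as_matrix()' h.py
python3 - <<'E'
from h import *
for cam in("scene","top"):
    im,d=shot(cam,cam+"0"); c=arm.get_calibration(cam)
    P=cloud(cam,d); print(cam,c["origin"],"bench z",np.percentile(P[d>0][:,2],[1,10,25,50,75,99]).round(3))
    for n in("fixture","ring_centre","seated_nut","bolt","loose_nut","chisel","punch_tool"):
        for r in arm.landmark_of(n,cam)[:1]: print(n,round(r["score"],2),w(cam,r["point"]).round(3))
a=cv2.imread("pics/scene0.png");b=cv2.imread("pics/top0.png")
cv2.imwrite("pics/both0.png",cv2.resize(np.hstack([a,b]),(800,300)))
E
```

```text
scene [ 0.13900548 -0.47254806  0.67380963] bench z [-0.749 -0.741 -0.566  0.001  0.023  0.268]
fixture 0.59 [0.528 0.032 0.003]
ring_centre 0.98 [0.521 0.03  0.057]
seated_nut 0.44 [0.528 0.033 0.037]
bolt 0.69 [0.524 0.029 0.058]
loose_nut 0.62 [ 0.433 -0.203  0.003]
chisel 0.69 [0.527 0.031 0.035]
punch_tool 0.46 [0.688 0.009 0.   ]
top [ 0.35325723 -0.02826478  0.97473131] bench z [-0.752 -0.746 -0.739  0.     0.02   0.271]
fixture 0.64 [ 0.525  0.026 -0.002]
ring_centre 0.71 [0.527 0.033 0.053]
seated_nut 0.57 [0.522 0.025 0.028]
bolt 0.6 [ 0.395  0.194 -0.002]
loose_nut 0.74 [0.522 0.027 0.   ]
chisel 0.62 [0.368 0.034 0.002]
punch_tool 0.62 [ 0.43  -0.206  0.002]
```

View pics/both0.png

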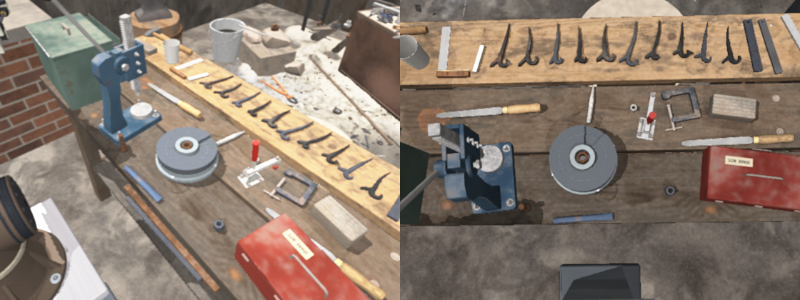

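```bash
python3 - <<'E'
from h import *
a=cv2.imread("pics/scene0.png");b=cv2.imread("pics/top0.png")
x=cv2.resize(a[165:275,205:315],(400,400),interpolation=3);y=cv2.resize(b[165:285,200:320],(400,400),interpolation=3)
cv2.imwrite("pics/crop.png",np.hstack([x,y]))
for cam in("scene","top"):
    d=np.load(f"pics/{cam}0_d.npy");P=cloud(cam,d)
    m=(np.hypot(P[...,0]-.525,P[...,1]-.029)<.12)&(P[...,2]>.045)&(P[...,2]<.057)
    q=P[m].astype(np.float32)
    (cx,cy),r=cv2.minEnclosingCircle(q[:,:2]);print(cam,len(q),cx,cy,r,np.percentile(q[:,2],[5,50,95]))
    fit=np.array([cx,cy]); 
    m=np.hypot(P[...,0]-cx,P[...,1]-cy); s=(m>.05)&(m<.085); A=np.degrees(np.arctan2(P[...,1]-cy,P[...,0]-cx))
    for k in range(-180,180,10):
        t=s&(A>=k)&(A<k+10); z=P[t][:,2]; print(k,len(z),np.percentile(z,[10,50,90]).round(4) if len(z) else "", end=" | ")
    print()
E
```

```text
Traceback (most recent call last):
cv2.error: OpenCV(4.12.0) /io/opencv/modules/imgproc/src/shapedescr.cpp:201: error: (-215:Assertion failed) count >= 0 && (depth == CV_32F || depth == CV_32S) in function 'minEnclosingCircle'
```

View pics/crop.png

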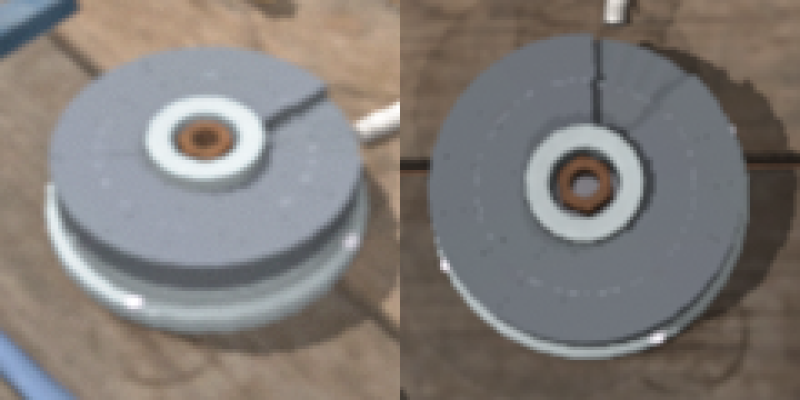

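```bash
cat > prof.py <<'E'
from h import *
def prof(cam,d):
    P=cloud(cam,d)
    m=(np.hypot(P[...,0]-.525,P[...,1]-.029)<.12)&(P[...,2]>.043)&(P[...,2]<.059)
    q=P[m]; (cx,cy),r=cv2.minEnclosingCircle(np.ascontiguousarray(q[:,:2],dtype=np.float32))
    print(cam,len(q),round(cx,4),round(cy,4),round(r,4),np.percentile(q[:,2],[5,50,95]).round(4))
    m=np.hypot(P[...,0]-cx,P[...,1]-cy); s=(m>.05)&(m<.085); A=np.degrees(np.arctan2(P[...,1]-cy,P[...,0]-cx))
    for k in range(-180,180,6):
        z=P[s&(A>=k)&(A<k+6)][:,2]; print(k,len(z) and np.median(z).round(4), end=" | ")
    print()
E
python3 - <<'E'
from prof import *
for cam in("scene","top"): prof(cam,np.load(f"pics/{cam}0_d.npy"))
E
```

```text
scene 3787 0.5252 0.0315 0.0925 [0.046  0.053  0.0552]
-180 0.0522 | -174 0.0521 | -168 0.0522 | -162 0.0528 | -156 0.0524 | -150 0.0527 | -144 0.0529 | -138 0.0534 | -132 0.0535 | -126 0.053 | -120 0.0533 | -114 0.0532 | -108 0.0532 | -102 0.0532 | -96 0.0528 | -90 0.053 | -84 0.0533 | -78 0.0531 | -72 0.0529 | -66 0.0533 | -60 0.0531 | -54 0.0531 | -48 0.0528 | -42 0.0473 | -36 0.0461 | -30 0.0463 | -24 0.0463 | -18 0.0461 | -12 0.0464 | -6 0.0515 | 0 0.0536 | 6 0.0533 | 12 0.0529 | 18 0.0533 | 24 0.0531 | 30 0.0533 | 36 0.0531 | 42 0.0536 | 48 0.0532 | 54 0.0533 | 60 0.0532 | 66 0.0531 | 72 0.0532 | 78 0.053 | 84 0.0534 | 90 0.0535 | 96 0.0532 | 102 0.0534 | 108 0.0535 | 114 0.0531 | 120 0.053 | 126 0.0533 | 132 0.0531 | 138 0.0532 | 144 0.0527 | 150 0.0526 | 156 0.0516 | 162 0.0522 | 168 0.0517 | 174 0.052 | 
top 5923 0.5267 0.0292 0.091 [0.0452 0.0515 0.0545]
-180 0.0516 | -174 0.0517 | -168 0.0512 | -162 0.052 | -156 0.0518 | -150 0.0515 | -144 0.0516 | -138 0.0513 | -132 0.0518 | -126 0.0519 | -120 0.0515 | -114 0.0515 | -108 0.0519 | -102 0.0512 | -96 0.0515 | -90 0.0518 | -84 0.052 | -78 0.051 | -72 0.0518 | -66 0.0516 | -60 0.0518 | -54 0.052 | -48 0.0512 | -42 0.0448 | -36 0.0442 | -30 0.0442 | -24 0.0441 | -18 0.0445 | -12 0.0445 | -6 0.0505 | 0 0.0516 | 6 0.0517 | 12 0.0516 | 18 0.0517 | 24 0.0516 | 30 0.0513 | 36 0.0513 | 42 0.0515 | 48 0.052 | 54 0.0519 | 60 0.0517 | 66 0.0521 | 72 0.0516 | 78 0.0514 | 84 0.0516 | 90 0.052 | 96 0.0515 | 102 0.0517 | 108 0.0515 | 114 0.0518 | 120 0.0516 | 126 0.0516 | 132 0.0519 | 138 0.0518 | 144 0.0515 | 150 0.0518 | 156 0.0514 | 162 0.0519 | 168 0.0516 | 174 0.0512 |
```

```bash
python3 - <<'E'
from h import *
P=np.vstack([cloud(c,np.load(f"pics/{c}0_d.npy")).reshape(-1,3) for c in("scene","top")])
for x in np.arange(.3,.8,.05):
    print(round(x,2),[ (lambda q: round(float(q.max()),2) if len(q) else None)(P[(abs(P[:,0]-x)<.025)&(abs(P[:,1]-y)<.025)&(P[:,2]<.6)][:,2]) for y in np.arange(-.2,.5,.05)])
E
```

```text
0.3 [-0.73, -0.73, -0.74, -0.73, -0.73, -0.73, -0.73, -0.73, -0.73, -0.73, -0.73, -0.73, -0.73, -0.73]
0.35 [0.0, 0.0, 0.01, 0.02, 0.02, 0.02, 0.02, 0.0, 0.01, 0.0, 0.43, 0.0, 0.0, 0.0]
0.4 [0.02, 0.01, 0.01, 0.01, 0.02, 0.01, 0.01, 0.01, 0.07, 0.27, 0.41, 0.02, 0.01, 0.21]
0.45 [0.02, 0.01, 0.01, 0.06, 0.06, 0.06, 0.06, 0.0, 0.03, 0.28, 0.33, 0.26, 0.0, 0.21]
0.5 [0.01, 0.0, 0.01, 0.06, 0.07, 0.07, 0.06, 0.01, 0.02, 0.35, 0.36, 0.26, 0.0, 0.21]
0.55 [0.0, 0.0, 0.01, 0.06, 0.07, 0.07, 0.06, 0.0, 0.02, 0.35, 0.36, 0.04, 0.01, 0.21]
0.6 [0.01, 0.15, 0.01, 0.05, 0.06, 0.06, 0.06, 0.01, 0.0, 0.03, 0.02, 0.0, 0.0, 0.21]
0.65 [0.02, 0.04, 0.02, 0.01, 0.02, 0.01, 0.01, 0.03, 0.03, 0.03, 0.02, 0.01, 0.01, 0.01]
0.7 [0.04, 0.05, 0.02, 0.01, 0.02, 0.01, 0.0, 0.03, 0.03, 0.03, 0.02, 0.01, 0.01, 0.01]
0.75 [0.02, 0.02, 0.02, 0.02, 0.02, 0.02, 0.02, 0.02, 0.02, 0.03, 0.02, 0.04, 0.04, 0.04]
```

Emit:
drive_tool --pt "0 0 1 0 0 0" --pt "0 0 1 0 0 0" --pt "0 0 1 0 0 0" --pt "0 0 1 0 0 0" --pt "0 0 1 0 0 0" --claw 0 --newtons 20

```text
t: 1.62
eef_pos: [0.2577, 0.6236, 0.428]
ee_rot: [-3.141, 0.0, -0.392]
force: [1.1, 0.9, 0.0]
width: 0.0435
```

Emit:
drive_tool --pt "0 -0.5 1 0 0 0" --pt "0 -0.5 1 0 0 0" --pt "0 -0.5 0.8 0 0 0" --pt "0 -0.5 0 0 0 -1" --pt "0 -0.5 0 0 0 -1"

```text
t: 2.25
eef_pos: [0.2577, 0.5232, 0.539]
ee_rot: [-3.141, 0.001, -0.605]
force: [-0.7, 0.2, -0.5]
width: 0.001
```

Emit:
drive_tool --pt "0.7 -1 0 0 0 -0.5" --pt "0.7 -1 0 0 0 -0.5" --pt "0.7 -1 0 0 0 -0.5" --pt "0.7 -1 0 0 0 -0.5" --pt "0.7 -1 0 0 0 -0.5"

```text
t: 2.88
eef_pos: [0.3983, 0.3223, 0.5389]
ee_rot: [-3.141, 0.0, -0.864]
force: [0.7, 0.8, -0.5]
width: 0.0007
```

Emit:
drive_tool --pt "0.7 -1 0 0 0 -0.5" --pt "0.7 -1 0 0 0 -0.5" --pt "0.7 -1 0 0 0 -0.5" --pt "0.7 -1 0 0 0 -0.5" --pt "0.7 -1 0 0 0 -0.5"

```text
t: 3.5
eef_pos: [0.5383, 0.1223, 0.5388]
ee_rot: [-3.141, 0.0, -1.126]
force: [1.4, 0.7, 0.3]
width: 0.0006
```

Emit:
drive_tool --pt "0.7 -1 0 0 0 -0.5" --pt "0.6 -0.8 0 0 0 -0.6" --pt "0 0 -1 0 0 0" --pt "0 0 -1 0 0 0" --pt "0 0 -1 0 0 0"

```text
t: 4.12
eef_pos: [0.5897, 0.0515, 0.4173]
ee_rot: [-3.141, 0.0, -1.241]
force: [0.4, 0.3, -0.4]
width: 0.0008
```

Emit:
drive_tool --pt "0 0 -1 0 0 0" --pt "0 0 -1 0 0 0" --pt "0 0 -1 0 0 0" --pt "0 0 -1 0 0 0" --pt "0 0 0 0 0 0"

```text
t: 4.75
eef_pos: [0.588, 0.0513, 0.2558]
ee_rot: [3.136, 0.0, -1.24]
force: [0.1, -1.1, 0.8]
width: 0.0003
```

Close look with the wrist camera.

```bash
python3 - <<'E'
from prof import *
s=arm.get_state();print(s["eef_pos"].round(4),s["ee_rot"].round(3),s["q"].round(2),s["force"].round(2))
im,d=shot("wrist","w1"); prof("wrist",d)
for r in arm.landmark_of("ring_centre","wrist")[:1]: print(r["score"],w("wrist",r["point"]).round(4))
E
```

```text
[0.588  0.0513 0.2558] [ 3.136  0.    -1.24 ] [ 0.42  0.21 -0.13 -0.   -1.24 -0.09] [ 0.11 -1.11  0.84]
wrist 22308 0.5265 0.03 0.0911 [0.0486 0.0554 0.0568]
-180 0.0553 | -174 0.0553 | -168 0.0552 | -162 0.0553 | -156 0.0554 | -150 0.0553 | -144 0.0552 | -138 0.0554 | -132 0.0555 | -126 0.0554 | -120 0.0552 | -114 0.0556 | -108 0.0556 | -102 0.0554 | -96 0.0552 | -90 0.0556 | -84 0.0556 | -78 0.0555 | -72 0.0557 | -66 0.0558 | -60 0.0558 | -54 0.0556 | -48 0.0553 | -42 0.0488 | -36 0.0497 | -30 0.3421 | -24 0.3457 | -18 0.3485 | -12 0.3494 | -6 0.3514 | 0 0.3529 | 6 0.2732 | 12 0.0564 | 18 0.3045 | 24 0.0573 | 30 0.0558 | 36 0.0557 | 42 0.056 | 48 0.0559 | 54 0.0557 | 60 0.0556 | 66 0.0559 | 72 0.0557 | 78 0.0555 | 84 0.0555 | 90 0.0557 | 96 0.0555 | 102 0.0554 | 108 0.0555 | 114 0.0555 | 120 0.0555 | 126 0.0553 | 132 0.0554 | 138 0.0555 | 144 0.0553 | 150 0.0551 | 156 0.0554 | 162 0.0553 | 168 0.0552 | 174 0.0553 | 
0.89 [0.5242 0.0311 0.0579]
```

View pics/w1.png

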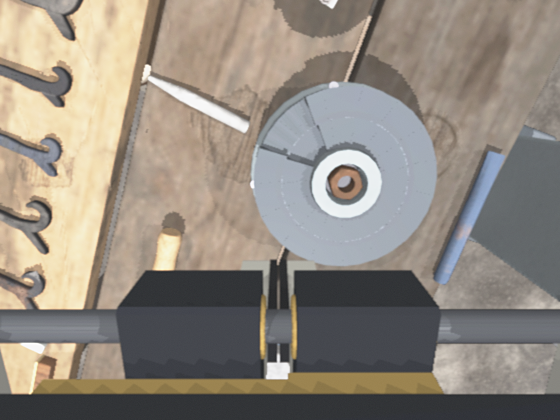

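Emit:
drive_tool --pt "0.07 0 -1 0 0 0" --pt "0 0 -1 0 0 0" --pt "0 0 -1 0 0 0" --pt "0 0 -1 0 0 0" --pt "0 0 -0.5 0 0 0"

```text
t: 5.48
eef_pos: [0.5935, 0.0521, 0.0787]
ee_rot: [-3.141, -0.0, -1.24]
force: [0.6, -0.4, -0.1]
width: 0.0003
```

Emit:
drive_tool --pt "0 0 0 0 0 0" --pt "0 0 0 0 0 0"

```text
t: 5.72
eef_pos: [0.5943, 0.0523, 0.0808]
ee_rot: [-3.138, -0.0, -1.24]
force: [0.2, -0.6, 0.2]
width: 0.0007
```

Emit:
drive_tool --pt "0 0 -0.3 0 0 0" --pt "0 0 -0.2 0 0 0" --pt "0 0 0 0 0 0"

```text
t: 6.1
eef_pos: [0.592, 0.0516, 0.0578]
ee_rot: [3.14, -0.0, -1.24]
force: [-0.4, -0.3, -0.7]
width: 0.0
```

Emit:
drive_tool --pt "0 0 -0.05 0 0 0" --pt "0 0 0 0 0 0"

```text
t: 6.35
eef_pos: [0.5926, 0.0518, 0.0566]
ee_rot: [-3.142, -0.0, -1.24]
force: [-0.5, -1.0, 0.2]
width: 0.0001
```

Emit:
drive_tool --pt "0 0 -0.05 0 0 0" --pt "0 0 0 0 0 0"

```text
t: 6.6
eef_pos: [0.5925, 0.0518, 0.0544]
ee_rot: [3.141, 0.0, -1.24]
force: [0.5, 0.4, 0.4]
width: 0.0003
```

Emit:
drive_tool --pt "0 0 -0.05 0 0 0" --pt "0 0 0 0 0 0"

```text
t: 6.85
eef_pos: [0.5925, 0.0518, 0.0525]
ee_rot: [3.142, -0.0, -1.24]
force: [-1.0, -0.1, -0.1]
width: 0.0005
```

Emit:
drive_tool --pt "0 0 -0.05 0 0 0" --pt "0 0 0 0 0 0"

```text
t: 7.1
eef_pos: [0.5926, 0.0518, 0.0507]
ee_rot: [-3.141, -0.0, -1.24]
force: [-0.7, 0.1, 3.4]
width: 0.0005
```

Emit:
drive_tool --pt "0 0 -0.02 0 0 0" --pt "0 0 0 0 0 0" --pt "0 0 0 0 0 0"

```text
t: 7.48
eef_pos: [0.5926, 0.0518, 0.0499]
ee_rot: [-3.141, -0.0, -1.24]
force: [-1.0, 0.0, 3.4]
width: 0.0006
```

Emit:
drive_tool --pt "0.01 -0.19 0 0 0 -1" --pt "0.03 -0.18 0 0 0 -1" --pt "0 0 0 0 0 0"

```text
t: 7.85
eef_pos: [0.5948, 0.037, 0.05]
ee_rot: [-3.14, 0.0, -1.449]
force: [1.4, -0.8, 4.3]
width: 0.0009
```

Emit:
drive_tool --pt "0.01 -0.18 0 0 0 -1" --pt "-0.01 -0.18 0 0 0 -1" --pt "0 0 0 0 0 0"

```text
t: 8.22
eef_pos: [0.5947, 0.0226, 0.05]
ee_rot: [-3.141, 0.0, -1.656]
force: [1.6, -0.9, 3.3]
width: -0.0
```

Emit:
drive_tool --pt "-0.03 -0.17 0 0 0 -1" --pt "0 0 0 0 0 0"

```text
t: 8.48
eef_pos: [0.5933, 0.016, 0.0499]
ee_rot: [-3.141, 0.0, -1.76]
force: [0.2, 0.6, 4.2]
width: 0.0005
```

Emit:
drive_tool --pt "-0.04 -0.17 0 0 0 -1" --pt "0 0 0 0 0 0"

```text
t: 8.72
eef_pos: [0.5904, 0.0087, 0.0492]
ee_rot: [3.14, -0.001, -1.865]
force: [0.4, -0.4, -0.1]
width: 0.0002
```

Emit:
drive_tool --pt "-0.06 -0.17 0 0 0 -1" --pt "0 0 0 0 0 0"

```text
t: 8.98
eef_pos: [0.5884, 0.0021, 0.0493]
ee_rot: [3.141, -0.001, -1.969]
force: [-1.0, 0.3, 0.3]
width: 0.0003
```

The upward force vanished, so the finger is in the notch. I'll press the release next.

Emit:
drive_tool --pt "0 0 -0.1 0 0 0" --pt "0 0 -0.05 0 0 0" --pt "0 0 0 0 0 0"

```text
t: 9.35
eef_pos: [0.5889, 0.0024, 0.0435]
ee_rot: [3.141, -0.0, -1.972]
force: [1.0, 0.3, -0.0]
width: 0.0004
```

Emit:
drive_tool --pt "0 0 -0.1 0 0 0" --pt "0 0 -0.05 0 0 0" --pt "0 0 0 0 0 0"

```text
t: 9.72
eef_pos: [0.5889, 0.0022, 0.0375]
ee_rot: [3.141, -0.0, -1.973]
force: [-0.4, 0.1, 0.5]
width: 0.0006
```

Emit:
drive_tool --pt "0 0 -0.05 0 0 0" --pt "0 0 0 0 0 0" --pt "0 0 0 0 0 0"

```text
t: 10.1
eef_pos: [0.5889, 0.0022, 0.0356]
ee_rot: [3.141, -0.0, -1.973]
force: [0.1, 0.0, -0.3]
width: 0.0006
```

Emit:
drive_tool --pt "0 0 -0.04 0 0 0" --pt "0 0 0 0 0 0" --pt "0 0 0 0 0 0"

```text
t: 10.48
eef_pos: [0.589, 0.0022, 0.0351]
ee_rot: [-3.141, 0.0, -1.973]
force: [-3.6, 1.3, 10.5]
width: 0.0005
```

```bash
python3 - <<'E'
from prof import *
for cam in("scene",):
    im,d=shot(cam,"p1"); 
    cv2.imwrite("pics/p1c.png",cv2.resize(im[120:280,180:340,::-1],(600,600),interpolation=3))
E
```

```text
(no output)
```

View pics/p1c.png

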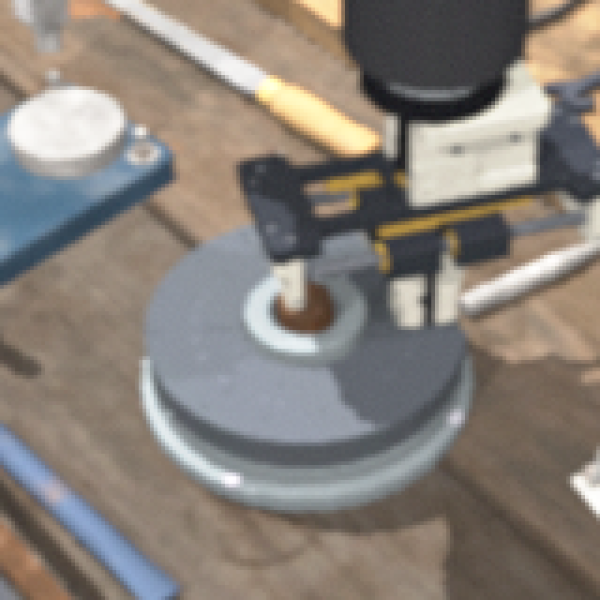

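The force rose to 10.5 N at z = 0.035, so the release is on its stop. The picture shows the nut raised. I'll lift straight up.

Emit:
drive_tool --pt "0 0 0.2 0 0 0" --pt "0 0 0.5 0 0 0" --pt "0 0 1 0 0 0" --pt "0 0 1 0 0 0" --pt "0 0 1 0 0 0"

```text
t: 11.15
eef_pos: [0.5888, 0.0021, 0.1836]
ee_rot: [-3.142, 0.0, -1.973]
force: [0.7, -0.8, 0.0]
width: 0.0004
```

Emit:
drive_tool --pt "0 -0.5 1 0 0 0" --pt "0 -1 0.5 0 0 0" --pt "0 -1 0 0 0 0" --pt "0 -1 0 0 0 0" --pt "0 0 0 0 0 0"

```text
t: 11.78
eef_pos: [0.5885, -0.1401, 0.2421]
ee_rot: [3.141, -0.0, -1.976]
force: [-0.4, 0.5, -1.0]
width: 0.0003
```

```bash
python3 - <<'E'
from prof import *
ims=[]
for cam in("scene","top"):
    im,d=shot(cam,cam+"2"); prof(cam,d); P=cloud(cam,d); r=np.hypot(P[...,0]-.5265,P[...,1]-.03)
    d0=np.load(f"pics/{cam}0_d.npy");P0=cloud(cam,d0)
    m=(r>.008)&(r<.013)
    print("nut top z before/after",np.median(P0[m][:,2]).round(4),np.median(P[m][:,2]).round(4))
    ims.append(cv2.resize(im[165:285,200:320,::-1],(400,400),interpolation=3))
cv2.imwrite("pics/fin.png",np.hstack(ims)); print(arm.get_state()["force"])
E
```

```text
scene 3474 0.526 0.0306 0.0932 [0.0482 0.0531 0.055 ]
-180 0.0523 | -174 0.0527 | -168 0.0524 | -162 0.0527 | -156 0.0529 | -150 0.0523 | -144 0.0532 | -138 0.0533 | -132 0.0533 | -126 0.0531 | -120 0.0528 | -114 0.0533 | -108 0.0535 | -102 0.0531 | -96 0.0533 | -90 0.053 | -84 0.0534 | -78 0.0529 | -72 0.0529 | -66 0.0533 | -60 0.0532 | -54 0.0529 | -48 0.0527 | -42 0.0524 | -36 0.0381 | -30 0.0359 | -24 0.0363 | -18 0.0364 | -12 0.0364 | -6 0.0447 | 0 0.0531 | 6 0.0532 | 12 0.0531 | 18 0.0528 | 24 0.0533 | 30 0.0533 | 36 0.0531 | 42 0.0536 | 48 0.0533 | 54 0.053 | 60 0.0533 | 66 0.0535 | 72 0.0533 | 78 0.053 | 84 0.0529 | 90 0.0532 | 96 0.053 | 102 0.0526 | 108 0.0534 | 114 0.0531 | 120 0.0532 | 126 0.0529 | 132 0.0531 | 138 0.0534 | 144 0.0528 | 150 0.0527 | 156 0.0527 | 162 0.0524 | 168 0.0523 | 174 0.0517 | 
nut top z before/after 0.06 0.0697
top 2412 0.527 0.0282 0.0908 [0.0486 0.0516 0.0546]
-180 0.7148 | -174 0.7122 | -168 0.7075 | -162 0.6971 | -156 0.6829 | -150 0.6746 | -144 0.0518 | -138 0.0518 | -132 0.052 | -126 0.0513 | -120 0.0512 | -114 0.0521 | -108 0.0515 | -102 0.0512 | -96 0.0515 | -90 0.0518 | -84 0.6297 | -78 0.6471 | -72 0.6547 | -66 0.6595 | -60 0.6618 | -54 0.6632 | -48 0.6653 | -42 0.0359 | -36 0.0347 | -30 0.0347 | -24 0.0345 | -18 0.0345 | -12 0.0337 | -6 0.0517 | 0 0.0514 | 6 0.0515 | 12 0.0517 | 18 0 | 24 0 | 30 0.667 | 36 0.6678 | 42 0.6677 | 48 0.6675 | 54 0.6674 | 60 0.6669 | 66 0.6655 | 72 0.6634 | 78 0.6593 | 84 0.6523 | 90 0.6404 | 96 0.6755 | 102 0.6784 | 108 0.6815 | 114 0.6848 | 120 0.6885 | 126 0.6927 | 132 0.6966 | 138 0.7006 | 144 0.7047 | 150 0.7086 | 156 0.7113 | 162 0.7143 | 168 0.715 | 174 0.7153 | 
nut top z before/after 0.0199 0.68
[-0.40853604  0.56806044 -0.20775541]
```

View pics/fin.png

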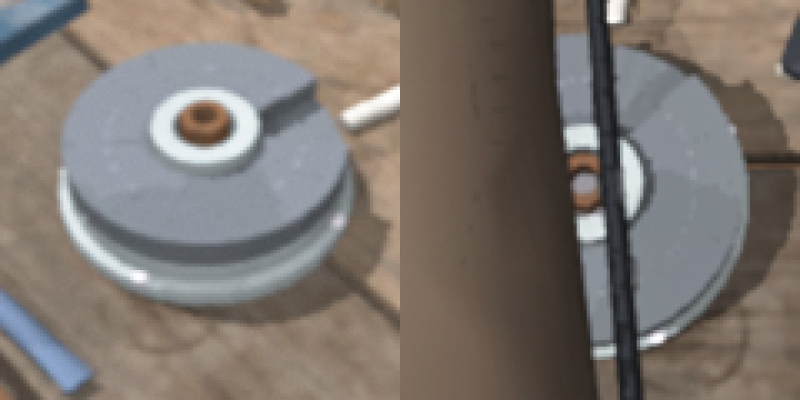

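The nut stands about 10 mm higher, level and centred. The release is down and the ring is up, so I'm handing in the job.

```bash
python3 -c "
from station import arm
print(arm.job_done())"
```

```text
the job is handed in; nothing more can be done
None
```

I found the notch by feel, pressed the release onto its stop, moved clear and handed the job in at about 12 s. No verdict is reported.

- **Ring and notch:** The closed fingertips pressed the guard ring about 2 mm down at 3–4 N. They slid along the ring until the upward force dropped to zero at about -18° round the ring. I then centred them at -24°, the notch middle the depth images had already shown.
- **Release:** I pressed down until the force rose to 10.5 N at z = 0.035 m, then lifted straight up and moved aside.
- **Last checks:** In the scene camera the release is about 10 mm lower and the nut's top rose from 60.0 to 69.7 mm. The ring is back at its starting height. In the picture the nut looks level and centred. The tool is clear, with force readings of about 0.5 N, which is noise.
- **Not fully checked:** The arm hid the nut from the top camera, so its nut reading is unusable; its release reading agrees. I didn't measure the bystanders again after the move, but no unexpected contact force showed. Before the move, the networks' positions for the bolt, chisel, loose nut and punch disagreed between the two cameras, and I did not resolve that.

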